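Set the casting flasks over the wax trees

ROBOT

A 6-joint arm with a two-finger parallel gripper is mounted at the origin on a cart in front of the work surface, level with it; the furniture and walls round the work are solid. World frame = base frame: x ahead of the robot, y to its left, z up, the work surface at z = 0. Lengths are in m, angles in rad, forces in N, time in s.
With the tool pointing down it reaches from about 0.35 to 0.975 m from the base axis. Payload 4.9 kg.
Tool frame: the origin (TCP) lies midway between the tips of the shut fingers; the grasp point (between the pads) lies 19 mm behind it; z points along the fingers, y is the line along which they close (so a half turn about z gives the same grasp; the last joint's range is limited). The gripper opens to 85 mm and grips with 20 to 120 N. Pads are 22 mm wide; open, the fingers measure 114 mm over their backs; the gripper's body (76 mm by 85 mm) begins 54 mm behind the grasp point. The pads swing forward as they close: fully open they stand 13 mm farther back than shut.
Start: joints at [0.984, 0.053, 1.613, -0, 1.476, -0.119], TCP at [0.282, 0.558, 0.231] pointing down, gripper open.
Joint ranges: [-3.01, 3.01], [-1.01, 2.22], [0.06, 2.58], [-1.02, 4.17], [0.09, 2.62], [-3.14, 3.14]. Speed limits (rad/s): [2.57, 2.57, 3.14, 3.14, 3.14, 3.14].

INTERFACE

Orientations are given as a rotation vector (axis times angle).
In Python, from station import ctrl, optics, job gives the robot as it stands.
- The arm moves only by the shell command python3 -m jog 'ROWS' [OPENING] [FORCE]. ROWS is JSON, a list of rows, each a list of 2 entries, a list of its own where there are three numbers: the shift along the tool's x, y, z in m, then the turn, a rotation vector about the tool's x, y, z in rad. A call has 1 to 5 rows; each row is the pose to reach, as a shift and turn from the pose commanded when the call began, along the tool's axes at that moment; what a row does not reach only later rows make up. A row lasts 1/10 s, in which the tool goes at most 50 mm and 8.59 degrees, less where a joint would pass 70% of its speed; a pose out of reach is approached as far as the arm can. A call with a gripper value outside its range is refused whole. OPENING is the opening, from 0 (shut) to 1 (fully open), set as the call begins (- or left out, the last holds). The fingers move at their own pace and stop on an object; FORCE is the grip in N (left out, the last holds). Time passes only in rows, so rows that repeat a pose let the fingers close. It gives the time, the measured TCP pose, the force, the opening and the grip force at its end, in the units of the state.
- ctrl.get_obs(): the state, without advancing time (a new reading comes with each control period).
- optics.get_image(name): name is "scene" or "side" or "wrist"; returns a dict with "image" (400x640x3 uint8, blue, green, red), "fx", "fy", "cx", "cy" (pixels), "rvec" (rotation vector, rad) and "tvec" (3), from world to camera coordinates, as OpenCV has them; the wrist camera has in their place "mount" (4x4, takes a point from camera to tool coordinates, whose origin is the TCP and whose axes are the flange's). Camera axes: x right, y down, z forward; pixel columns grow to the right and rows downward; lengths in m; the calibration is good to about 2 mm. A picture is of the moment at which its call begins: read the wrist's pose just before it. There is no depth.
- job.finish_job(): hands the job in; it is judged then, once.
The state is a dict: "t": time; "q": joint angles; "dq": joint speeds; "effort": joint torques, N m; "tool_pos": TCP position; "tool_rot": TCP orientation; "contact_force": force on the tool from outside, world axes, zero at the start; "wrist_torque": the same for the moment, N m; "opening": finger opening in m; "grip_force": force on a finger pad.
Only numpy, scipy, OpenCV 4.12 (cv2) and the standard library are available. Lean on these libraries where they do the work, as an engineer would, in place of code of your own. Each camera call takes 0.05 s, during which the arm holds its last target. There are 200 camera calls.

TASK

Get the four casting flasks ready for investing: take the stack apart from the top and set each steel flask, flange down, over the wax tree on the rubber sprue base that its flange fits, so that it sits flat inside the base's lip. Lower the flasks gently without knocking the wax, do not tip or drop any, and leave the spirit lamp and the cup of rings where they are.

Things in the scene. Friction and masses are not known exactly. Their poses are not given: they have to be found in the camera images.
- flask_a: the largest of the four casting flasks, standing on the bench at the bottom of the stack: a perforated steel tube, open at both ends, 68 mm outside diameter, wall 2.5 mm, 60 mm high in all, with a flat flange 88 mm across and 4 mm thick at its foot. Loose; rests freely, nothing locks it. Grip the tube above the flange. Origin: centre of its underside; z up the tube, rim at 60 mm.
- flask_b: the second largest of the four casting flasks, third from the top of the stack, on the largest one: a perforated steel tube, open at both ends, 58 mm outside diameter, wall 2.5 mm, 50 mm high in all, with a flat flange 74 mm across and 4 mm thick at its foot. Loose; rests freely, nothing locks it. Grip the tube above the flange. Origin: centre of its underside; z up the tube, rim at 50 mm.
- flask_c: the second smallest of the four casting flasks, second in the stack, under the smallest: a perforated steel tube, open at both ends, 48 mm outside diameter, wall 2.5 mm, 45 mm high in all, with a flat flange 63 mm across and 4 mm thick at its foot. Loose; rests freely, nothing locks it. Grip the tube above the flange. Origin: centre of its underside; z up the tube, rim at 45 mm.
- flask_d: the smallest of the four casting flasks, on top of the stack: a perforated steel tube, open at both ends, 38 mm outside diameter, wall 2.5 mm, 40 mm high in all, with a flat flange 52 mm across and 4 mm thick at its foot. Loose; rests freely, nothing locks it. Grip the tube above the flange. Origin: centre of its underside; z up the tube, rim at 40 mm.
- tree_a: wax tree of eight ring patterns in two tiers, 49 mm high, at most 46 mm across, fixed in the middle of the largest black rubber base: a round dish fixed to the bench, floor 96 mm across and 5 mm above the bench, flared lip 6 mm above the floor, 113 mm over all; takes the 88 mm flange with 4 mm play all round. Origin: centre of the dish floor; z up. A flask set home has its origin here.
- tree_b: wax tree of four ring patterns in one tier, 37 mm high, at most 36 mm across, fixed in the middle of the second largest black rubber base: a round dish fixed to the bench, floor 82 mm across and 5 mm above the bench, flared lip 6 mm above the floor, 99 mm over all; takes the 74 mm flange with 4 mm play all round. Origin: centre of the dish floor; z up. A flask set home has its origin here.
- tree_c: wax tree of two ring patterns side by side, 35 mm high, at most 28 mm across, fixed in the middle of the second smallest black rubber base: a round dish fixed to the bench, floor 71 mm across and 5 mm above the bench, flared lip 6 mm above the floor, 88 mm over all; takes the 63 mm flange with 4 mm play all round. Origin: centre of the dish floor; z up. A flask set home has its origin here.
- tree_d: wax tree of a single ring pattern standing upright, 32 mm high, at most 20 mm across, fixed in the middle of the smallest black rubber base: a round dish fixed to the bench, floor 60 mm across and 5 mm above the bench, flared lip 6 mm above the floor, 77 mm over all; takes the 52 mm flange with 4 mm play all round. Origin: centre of the dish floor; z up. A flask set home has its origin here.
- spirit_lamp: by-stander: small spirit lamp with a violet glass bowl and a brass top, 60 mm in diameter and 73 mm high, standing loose on the bench among the bases; origin at the centre of its underside
- ring_cup: by-stander: clear pinkish plastic cup full of gold rings, 84 mm in diameter and 50 mm high, standing loose on the bench; origin at the centre of its underside

How it is judged:
At the end, for the whole second after the job is handed in: Each of the four flasks stands on its own base round its wax tree: its foot within 8 mm of the centre of the base and within 3 mm of the dish floor in height, upright within 0.06 rad, at rest and released (horizontal distance between flask_a and tree_a below 0.008 m and z of flask_a in the frame of tree_a between -0.003 and 0.003 m and angle between each of flask_a, flask_b, flask_c, flask_d's own z axis and vertical below 0.06 rad and linear speed of each of flask_a, flask_b, flask_c, flask_d below 0.02 m/s and contact force between each of flask_a, flask_b, flask_c, flask_d and the fingers below 0.1 N and horizontal distance between flask_b and tree_b below 0.008 m and z of flask_b in the frame of tree_b between -0.003 and 0.003 m and horizontal distance between flask_c and tree_c below 0.008 m and z of flask_c in the frame of tree_c between -0.003 and 0.003 m and horizontal distance between flask_d and tree_d below 0.008 m and z of flask_d in the frame of tree_d between -0.003 and 0.003 m); the robot touches nothing.
It fails at once if a wax tree is knocked or pressed (more than 2 N) (contact force between any of tree_a, tree_b, tree_c, tree_d and anything else above 2 N).
It fails at once if a flask is tipped over (more than 0.5 rad) (angle between any of flask_a, flask_b, flask_c, flask_d's own z axis and vertical above 0.5 rad).
It fails at once if a flask is let fall (moves faster than 0.6 m/s out of the fingers) ((linear speed of flask_a above 0.6 m/s and contact force between flask_a and the fingers below 0.1 N) or (linear speed of flask_b above 0.6 m/s and contact force between flask_b and the fingers below 0.1 N) or (linear speed of flask_c above 0.6 m/s and contact force between flask_c and the fingers below 0.1 N) or (linear speed of flask_d above 0.6 m/s and contact force between flask_d and the fingers below 0.1 N)).
It fails at once if the spirit lamp or the cup of rings is disturbed (moved more than 15 mm) (distance of any of spirit_lamp, ring_cup from where it was at the start of the episode above 0.015 m).
It also fails if it takes over 102 s, if anything falls off the work surface, if the arm or the gripper's body presses on something with over 40 N, if the wrist force passes 120 N, or if a joint passes its speed limit or range.

## Working session

There is one attempt and no reset: what is moved stays moved. The work goes in short steps, Python scripts to look and compute and a shell command to move; the robot and the scene stay as the last step left them, time stands still between calls to the robot, and variables do not carry over. Pictures are saved under pics/ and viewed, at most 14 in all, crops included, and the job is handed in when it is done.

```bash
mkdir -p pics; ls
python3 - <<'E'
from station import ctrl, optics, job
import cv2
o=ctrl.get_obs(); print(o)
for n in ("scene","side","wrist"):
    d=optics.get_image(n); cv2.imwrite(f"pics/{n}0.png",d["image"]); print(n,{k:v for k,v in d.items() if k!="image"})
E
```

```text
pics
{'t': 0.0, 'q': array([ 9.84011366e-01,  5.33683885e-02,  1.61431651e+00,  2.44345082e-05,
        1.47597343e+00, -1.18977906e-01]), 'dq': array([-7.60153550e-04, -1.18275282e-03,  6.08933173e-04,  2.27980289e-03,
       -2.31094268e-03, -1.76866558e-05]), 'effort': array([-5.65996088e-04, -3.93687129e+01, -3.70170379e+01, -1.24251210e-04,
        7.03686746e-03, -3.35968565e-06]), 'tool_pos': array([0.28146414, 0.55733519, 0.23004241]), 'tool_rot': array([-7.27979859e-01, -3.05532520e+00,  3.03091066e-03]), 'contact_force': array([ 0.2345412 , -0.68420819,  0.28670666]), 'wrist_torque': array([-0.00257463,  0.02513163, -0.03749682]), 'grip_force': 0.0, 'opening': 0.08569091890857838}
scene {'fx': 457.0298982266115, 'fy': 457.0298982266115, 'cx': 314.8289628366788, 'cy': 204.40567664340713, 'rvec': array([ 2.00531159, -0.5643961 ,  0.30164976]), 'tvec': array([-0.40937675,  0.24501811,  0.84354779])}
side {'fx': 367.2384603027895, 'fy': 367.2384603027895, 'cx': 309.09282394820684, 'cy': 201.75996990704047, 'rvec': array([ 1.93077339, -0.04360578,  0.06344968]), 'tvec': array([-0.52505573,  0.12439975,  0.99246735])}
wrist {'fx': 294.62735878808417, 'fy': 294.62735878808417, 'cx': 318.8821673823121, 'cy': 196.20615118276, 'mount': array([[ 3.82669935e-04, -9.54290746e-01, -2.98879617e-01,
         7.55364370e-02],
       [ 9.99999926e-01,  3.78216184e-04,  7.27440098e-05,
         6.50085094e-04],
       [ 4.36221728e-05, -2.98879623e-01,  9.54290820e-01,
        -1.42732157e-01],
       [ 0.00000000e+00,  0.00000000e+00,  0.00000000e+00,
         1.00000000e+00]])}
```

View pics/scene0.png

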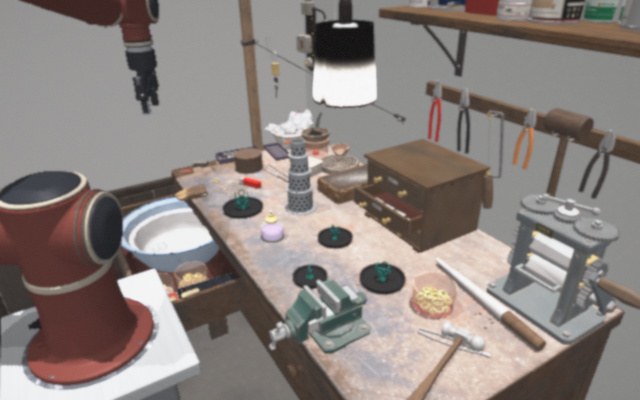

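View pics/side0.png

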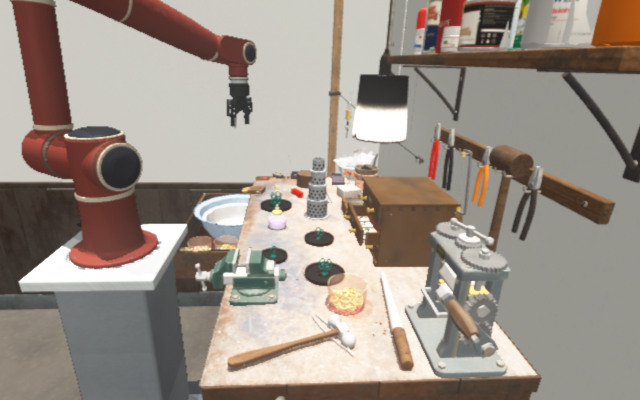

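Scene view: the stack is at about (300,175), with dark bases at (243,206), (335,237), (310,276) and (383,278). The lamp is at (272,230) and the cup at (433,295). The hanging lampshade at (345,65) may be in the way. I'll localise the bases next and view an enlarged crop.

```bash
cat > h.py <<'E'
import cv2, numpy as np
from scipy.spatial.transform import Rotation as R
from station import ctrl, optics, job
def cam(n, d=None, o=None):
    """image, K, R_wc (cam->world), camera position"""
    o=o or ctrl.get_obs(); d=d or optics.get_image(n)
    K=np.array([[d["fx"],0,d["cx"]],[0,d["fy"],d["cy"]],[0,0,1]])
    if "mount" in d:
        T=np.eye(4); T[:3,:3]=R.from_rotvec(o["tool_rot"]).as_matrix(); T[:3,3]=o["tool_pos"]; T=T@d["mount"]
        return d["image"],K,T[:3,:3],T[:3,3]
    A=R.from_rotvec(d["rvec"]).as_matrix().T
    return d["image"],K,A,-A@d["tvec"]
def onplane(c,uv,z):
    _,K,A,p=c; uv=np.atleast_2d(np.array(uv,float))
    r=(A@np.linalg.inv(K)@np.c_[uv,np.ones(len(uv))].T).T
    return p+r*((z-p[2])/r[:,2])[:,None]
def proj(c,P):
    _,K,A,p=c; q=(K@A.T@(np.atleast_2d(P)-p).T).T
    return q[:,:2]/q[:,2:]
def tri(c1,uv1,c2,uv2):
    """ray intersection (least squares)"""
    M=np.zeros((3,3));b=np.zeros(3)
    for c,uv in((c1,uv1),(c2,uv2)):
        r=c[2]@np.linalg.inv(c[1])@np.array([*uv,1.]); r/=np.linalg.norm(r)
        Q=np.eye(3)-np.outer(r,r); M+=Q; b+=Q@c[3]
    return np.linalg.solve(M,b)
def blobs(c,z=0.011,lim=55,amin=150):
    """dark blobs -> world circle (centre,diameter) at height z"""
    im=c[0]; m=(im.max(2)<lim).astype(np.uint8)
    m=cv2.morphologyEx(m,cv2.MORPH_CLOSE,np.ones((9,9)))
    cs,_=cv2.findContours(m,cv2.RETR_EXTERNAL,cv2.CHAIN_APPROX_NONE); out=[]
    for k in cs:
        if cv2.contourArea(k)<amin: continue
        w=onplane(c,cv2.convexHull(k)[:,0,:]+0.0,z)[:,:2]
        if abs(w).max()>1.5: continue
        (x,y),r=cv2.minEnclosingCircle((w*1000).astype(np.float32))
        out.append((np.round(k[:,0].mean(0)),round(x),round(y),round(2*r)))
    return out
E
python3 - <<'E'
from h import *
a=cam("scene");s=cam("side")
for c in(a,s):
    print(np.round(c[3],3)); [print(b) for b in blobs(c)]
print(onplane(a,[[243,207],[335,237],[310,276],[383,278],[272,237],[433,305],[300,208]],0.005).round(3))
print("shade bottom",tri(a,(345,100),s,(382,137)), "shade top",tri(a,(345,24),s,(383,78)))
print("stack top",tri(a,(298,142),s,(318.5,160)))
cv2.imwrite("pics/crop1.png",cv2.resize(a[0][120:330,200:480],None,fx=2.8,fy=2.8,interpolation=cv2.INTER_CUBIC))
E
```

```text
[ 0.048 -0.753  0.608]
(array([381., 286.]), 529, -174, 68)
(array([226., 267.]), 289, 63, 108)
(array([239., 211.]), 416, 292, 101)
(array([108., 228.]), 89, 395, 319)
[ 0.459 -0.915  0.478]
(array([ 15., 241.]), -272, 47, 398)
(array([ 49., 210.]), -329, 248, 427)
(array([121., 170.]), -253, 761, 573)
(array([447., 170.]), 1282, 832, 761)
[[ 0.426  0.304  0.005]
 [ 0.556  0.039  0.005]
 [ 0.427 -0.062  0.005]
 [ 0.554 -0.151  0.005]
 [ 0.426  0.122  0.005]
 [ 0.584 -0.27   0.005]
 [ 0.555  0.213  0.005]]
shade bottom [0.79678926 0.35359686 0.23716166] shade top [0.77942618 0.33429407 0.44223111]
stack top [0.56568346 0.22761104 0.18947195]
```

View pics/crop1.png

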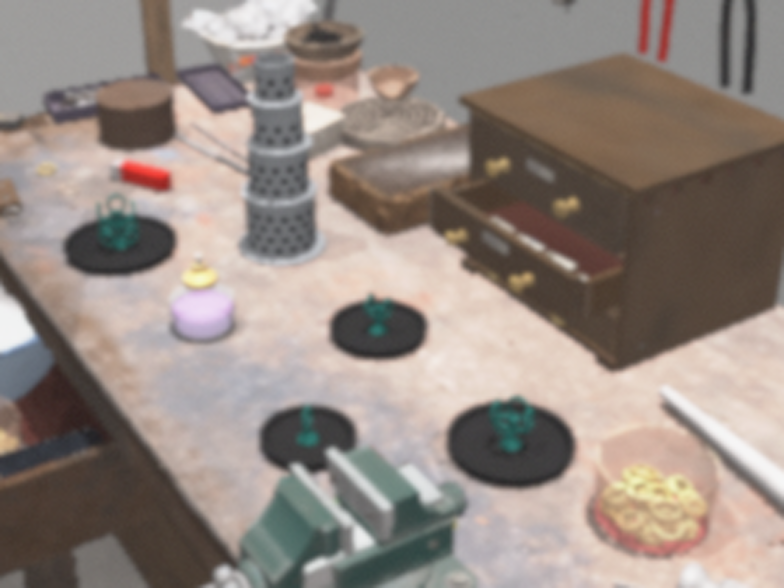

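The crop is sharp enough for all four bases. I'll check their sizes and see whether the wrist view already covers them.

Run:
```python
from h import *
a=cam("scene")
for n,l,r,t,b in (("1",65,175,214,272),("2",330,427,300,356),("3",260,356,407,470),("4",448,574,402,485)):
    f=lambda u,v:(u/2.8+200-.3,v/2.8+120-.3)
    m=((l+r)/2,(t+b)/2)
    c=onplane(a,f(*m),0.007)[0]; w=onplane(a,[f(l,m[1]),f(r,m[1])],0.007)
    print(n,c.round(3),"dia",np.linalg.norm(w[0]-w[1]).round(4))
o=ctrl.get_obs(); A=R.from_rotvec(o["tool_rot"]).as_matrix()
print(o["tool_pos"],A.round(3).tolist())
```

```text
1 [0.425 0.304 0.007] dia 0.1091
2 [0.554 0.037 0.007] dia 0.0841
3 [ 0.425 -0.065  0.007] dia 0.0733
4 [ 0.551 -0.153  0.007] dia 0.0945
[0.28168155 0.55769505 0.23087942] [[-0.893, 0.451, -0.0], [0.451, 0.893, -0.001], [0.0, -0.001, -1.0]]
```

View pics/wrist0.png

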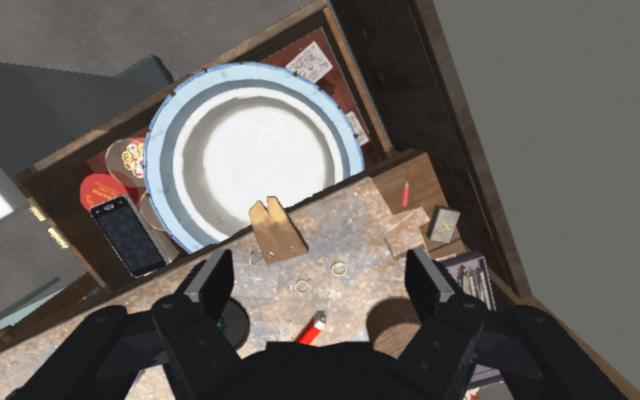

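By size and tree shape, base 1 is A, base 4 is B, base 2 is C and base 3 is D. The wrist view shows only the far corner of the bench. I'll move to an overview pose with the tool y axis along world y.

```bash
python3 -m jog '[[[-0.03,-0.028,-0.03],[0,0,-0.1]],[[-0.06,-0.056,-0.06],[0,0,-0.2]],[[-0.09,-0.084,-0.09],[0,0,-0.3]],[[-0.115,-0.112,-0.12],[0,0,-0.4]],[[-0.145,-0.14,-0.15],[0,0,-0.47]]]'
python3 -m jog '[[[-0.01,-0.03,0],[0,0,0]],[[-0.02,-0.06,0],[0,0,0]],[[-0.03,-0.09,0],[0,0,0]],[[-0.04,-0.12,0],[0,0,0]],[[-0.052,-0.145,0],[0,0,0]]]'
python3 -m jog '[[[-0.01,-0.03,0],[0,0,0]],[[-0.02,-0.06,0],[0,0,0]],[[-0.035,-0.1,0],[0,0,0]],[[-0.052,-0.145,0],[0,0,0]],[[-0.052,-0.145,0],[0,0,0]]]'
python3 -m jog '[[[0,0,0],[0,0,0]],[[0,0,0],[0,0,0]]]'
python3 - <<'E'
from h import *
c=cam("wrist"); o=ctrl.get_obs(); print(o["tool_pos"],o["q"],R.from_rotvec(o["tool_rot"]).as_matrix().round(3).tolist())
cv2.imwrite("pics/w1.png",c[0]); np.savez("w1.npz",im=c[0],K=c[1],A=c[2],p=c[3])
print(c[3]); [print(b) for b in blobs(c,lim=40)]
E
```

```text
t: 0.8
tool_pos: [0.3476, 0.367, 0.3819]
tool_rot: [-0.01, 3.141, 0.001]
contact_force: [1.5, -0.8, 0.8]
opening: 0.0854
grip_force: 0.0
t: 1.3
tool_pos: [0.4002, 0.2222, 0.3807]
tool_rot: [-0.003, 3.141, 0.0]
contact_force: [-0.3, 0.9, -0.2]
opening: 0.0852
grip_force: 0.0
t: 1.8
tool_pos: [0.4534, 0.0745, 0.38]
tool_rot: [-0.008, -3.141, 0.003]
contact_force: [-0.7, -0.2, -0.3]
opening: 0.0852
grip_force: 0.0
t: 2.0
tool_pos: [0.4521, 0.0795, 0.3806]
tool_rot: [-0.005, 3.142, 0.001]
contact_force: [0.7, 0.8, 0.8]
opening: 0.0854
grip_force: 0.0
[0.45204569 0.07979332 0.38059458] [ 1.21755499e-02 -3.94169344e-01  1.76331728e+00  3.05411383e-04
  1.77233869e+00 -1.56251875e+00] [[-1.0, -0.004, 0.0], [-0.004, 1.0, 0.0], [-0.0, 0.0, -1.0]]
[0.37677285 0.07934684 0.52328726]
(array([326., 344.]), 1031, 83, 1431)
(array([295., 211.]), 556, 38, 78)
(array([236., 134.]), 427, -62, 68)
(array([148., 110.]), 383, -204, 64)
(array([631.,  36.]), 273, 568, 107)
(array([369.,  38.]), 274, 154, 110)
```

View pics/w1.png

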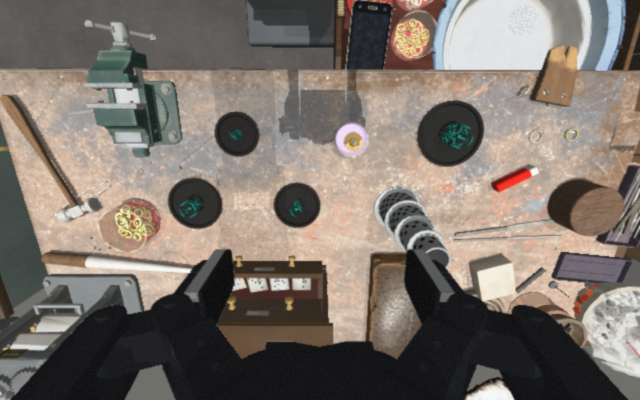

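The overview shows base D (237,134), A (450,132), B (195,203), C (297,205), the lamp (351,140), the cup (130,222) and the foot of the stack near (397,207). I'll fit these precisely.

Run:
```python
from h import *
d=np.load("w1.npz"); c=(d["im"],d["K"],d["A"],d["p"])
S=cam("scene")
def fit(c,uv,h,z,lim=65):
    x,y=map(int,uv); im=c[0][y-h:y+h,x-h:x+h].astype(int)
    m=(im.max(2)<lim)|((im[...,1]-im[...,2]>25)&(im.max(2)<130))
    m=cv2.morphologyEx(m.astype(np.uint8),cv2.MORPH_CLOSE,np.ones((5,5)))
    n,l,st,_=cv2.connectedComponentsWithStats(m); k=1+st[1:,4].argmax()
    cs,_=cv2.findContours((l==k).astype(np.uint8),0,1); k=max(cs,key=cv2.contourArea)
    w=onplane(c,cv2.convexHull(k)[:,0]+[x-h,y-h],z)[:,:2]
    (X,Y),(a,b),_=cv2.fitEllipse((w*1000).astype(np.float32)); return np.round([X,Y,a,b],1)
for n,u,h in(("a",(450,132),48),("b",(195,203),36),("c",(297,205),34),("d",(237,134),33)):
    print(n,fit(c,u,h,.011), "scene", end=" ")
    P=fit(c,u,h,.011); v=proj(S,[P[0]/1e3,P[1]/1e3,.008])[0]; print(fit(S,v,int(h*.8),.011,60))
print("lamp",onplane(c,(351,140),.03).round(3),"cup",onplane(c,(130,222),.03).round(3))
cv2.imwrite("pics/crop2.png",cv2.resize(c[0][170:280,355:475],None,fx=5,fy=5,interpolation=cv2.INTER_CUBIC))
```

```text
a [425.  303.8 107.7 110.5] scene [421.4 296.8  94.7 120.7]
b [ 551.9 -147.4   93.5   96.6] scene [ 557.7 -144.7   66.4   85.6]
c [554.7  39.1  82.1  83.7] scene [550.2  30.8  74.7  84.9]
d [426.3 -60.8  72.1  73.6] scene [422.  -67.8  66.   75.7]
lamp [[0.434 0.133 0.03 ]] cup [[ 0.581 -0.26   0.03 ]]
```

View pics/crop2.png

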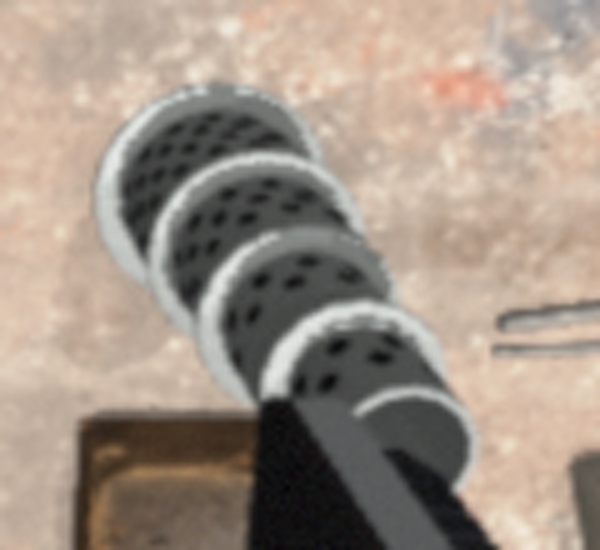

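Run:
```python
from h import *
d=np.load("w1.npz"); c=(d["im"],d["K"],d["A"],d["p"])
print("foot",onplane(c,(397.2,210.8),.004).round(4),"rim d",onplane(c,(437.8,259.2),.195).round(4))
print("cabinet front",[onplane(c,(270,262),z).round(3) for z in (.05,.15,.2)])
print("vise right",onplane(c,(181,120),.03).round(3),onplane(c,(150,120),.1).round(3))
print("tray",onplane(c,(390,253),.04).round(3))
```

```text
foot [[0.5676 0.2272 0.004 ]] rim d [[0.5617 0.229  0.195 ]]
cabinet front [array([[ 0.65 , -0.008,  0.05 ]]), array([[0.592, 0.01 , 0.15 ]]), array([[0.563, 0.02 , 0.2  ]])]
vise right [[ 0.402 -0.144  0.03 ]] [[ 0.399 -0.156  0.1  ]]
tray [[0.637 0.211 0.04 ]]
```

```bash
python3 -m jog '[[[-0.025,0.035,0.02],[0,0,0]],[[-0.05,0.07,0.04],[0,0,0]],[[-0.075,0.1,0.07],[0,0,0]],[[-0.095,0.125,0.1],[0,0,0]],[[-0.113,0.148,0.13],[0,0,0]]]' 1
python3 -m jog '[[[0,0,0],[0,0,0]],[[0,0,0],[0,0,0]]]'
python3 - <<'E'
from h import *
c=cam("wrist"); np.savez("w2.npz",im=c[0],K=c[1],A=c[2],p=c[3]); print(c[3])
print(proj(c,[.565,.228,.195]),proj(c,[.565,.228,.0]))
cv2.imwrite("pics/w2.png",cv2.resize(c[0][120:400,170:470],None,fx=2,fy=2,interpolation=cv2.INTER_CUBIC))
E
```

```text
t: 2.6
tool_pos: [0.5651, 0.2301, 0.2493]
tool_rot: [-0.009, 3.141, 0.0]
contact_force: [-0.5, 0.3, 0.7]
opening: 0.0852
grip_force: 0.0
t: 2.8
tool_pos: [0.5641, 0.2283, 0.2494]
tool_rot: [0.008, -3.139, 0.001]
contact_force: [-0.0, -0.3, 0.1]
opening: 0.0853
grip_force: 0.0
[0.48909168 0.22823358 0.39234016]
[[318.23372401 215.73262401]] [[318.66384385 163.69194311]]
```

View pics/w2.png

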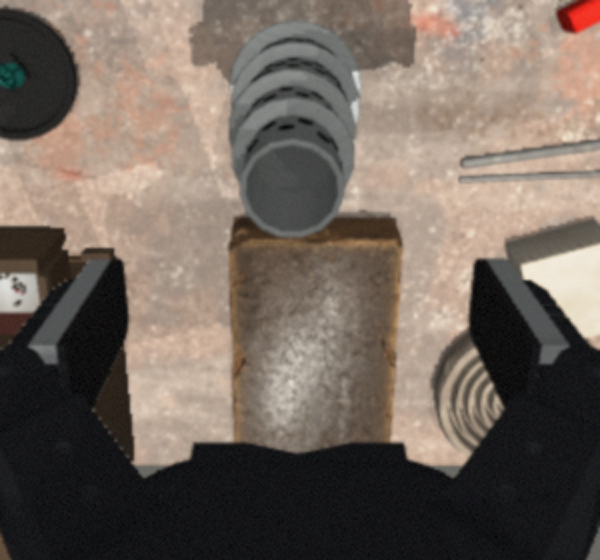

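Rim d is centred at about (317,214) in the full image, which puts the stack at (0.564, 0.2275). I'll descend and grip.

```bash
python3 -m jog '[[[0,0,0.02],[0,0,0]],[[0,-0.001,0.045],[0,0,0]],[[0,-0.001,0.065],[0,0,0]],[[0,-0.001,0.08],[0,0,0]],[[0,-0.001,0.088],[0,0,0]]]' 0.65
python3 -m jog '[[[0,0,0],[0,0,0]],[[0,0,0],[0,0,0]],[[0,0,0],[0,0,0]],[[0,0,0],[0,0,0]],[[0,0,0],[0,0,0]]]' 0 40
python3 -m jog '[[[0,0,0],[0,0,0]],[[0,0,0],[0,0,0]],[[0,0,0],[0,0,0]]]'
```

```text
t: 3.35
tool_pos: [0.565, 0.2257, 0.1629]
tool_rot: [-0.003, 3.14, 0.0]
contact_force: [-0.4, 0.1, 0.2]
opening: 0.0556
grip_force: 0.0
t: 3.85
tool_pos: [0.5654, 0.2261, 0.1632]
tool_rot: [-0.003, 3.14, 0.0]
contact_force: [0.7, -0.1, 0.9]
opening: 0.0374
grip_force: 40.3
t: 4.15
tool_pos: [0.5654, 0.2261, 0.1632]
tool_rot: [-0.004, 3.141, 0.0]
contact_force: [-0.5, -1.0, 2.2]
opening: 0.0375
grip_force: 40.3
```

Flask d is gripped. I'll lift it, carry it past base D and measure the base from overhead.

```bash
python3 -m jog '[[[0,0,-0.005],[0,0,0]],[[0,0,-0.02],[0,0,0]],[[0,0,-0.04],[0,0,0]],[[0,-0.01,-0.055],[0,0,0]],[[0.005,-0.035,-0.057],[0,0,0]]]'
python3 -m jog '[[[0.01,-0.04,0],[0,0,0]],[[0.02,-0.085,0],[0,0,0]],[[0.03,-0.13,0],[0,0,0]],[[0.035,-0.175,0],[0,0,0]],[[0.045,-0.215,0],[0,0,0]]]'
python3 -m jog '[[[0.003,-0.023,0],[0,0,0]],[[0.005,-0.034,0],[0,0,0]],[[0.005,-0.036,0],[0,0,0]],[[0.005,-0.036,0],[0,0,0]]]'
python3 - <<'E'
from h import *
c=cam("wrist"); np.savez("w3.npz",im=c[0],K=c[1],A=c[2],p=c[3]); print(c[3], ctrl.get_obs()["opening"])
for P in ([.4263,-.0608,.011],[.4263,-.0608,.005],[.4263,-.0608,.03]): print(proj(c,P))
th=np.linspace(0,2*np.pi,60)
im=cv2.resize(c[0][40:340,140:540],None,fx=2,fy=2,interpolation=cv2.INTER_CUBIC)
for r,z,col in((.0385,.011,(0,0,255)),(.03,.005,(0,255,255))):
    q=proj(c,np.c_[.4263+r*np.cos(th),-.0608+r*np.sin(th),0*th+z])
    for x in q: cv2.circle(im,tuple(int(v) for v in (x-[140,40])*2),1,col,-1)
cv2.imwrite("pics/w3.png",im)
E
```

```text
t: 4.65
tool_pos: [0.5618, 0.1916, 0.2236]
tool_rot: [-0.007, 3.136, 0.002]
contact_force: [0.2, -1.2, -0.5]
opening: 0.0375
grip_force: 40.3
t: 5.15
tool_pos: [0.5152, -0.0266, 0.2206]
tool_rot: [-0.003, 3.14, -0.001]
contact_force: [0.6, -0.3, -0.7]
opening: 0.0376
grip_force: 40.3
t: 5.55
tool_pos: [0.5108, -0.0598, 0.2198]
tool_rot: [-0.004, 3.141, 0.001]
contact_force: [-0.3, 0.4, -1.4]
opening: 0.0376
grip_force: 40.4
[ 0.43541924 -0.05983775  0.36252348] 0.03738968881996149
[[317.90978775  95.33670589]]
[[317.9238571   95.47993455]]
[[317.86185612  94.84875284]]
```

View pics/w3.png

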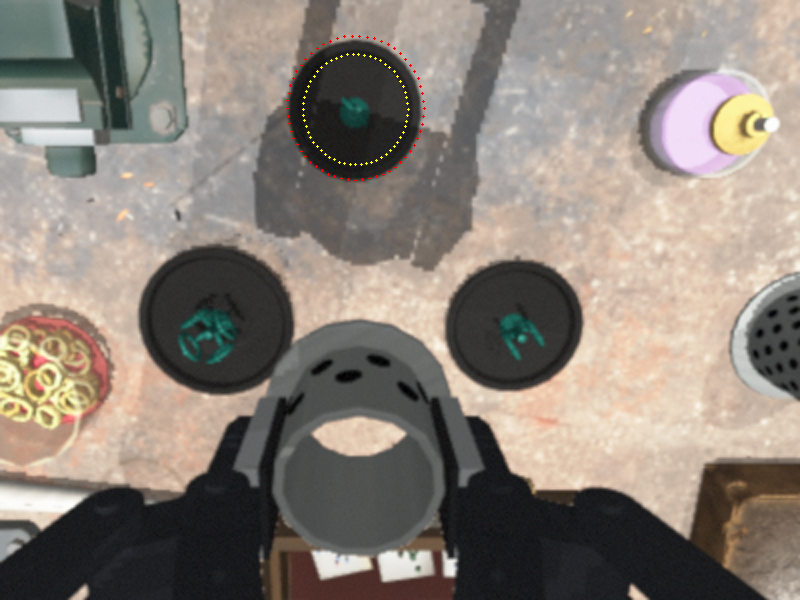

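Dish D fits my estimate to within 1 mm. Bases B and C are also clearly visible, with centres at crop (216.5,320) and (514,325), so I'll compute those and the held flask's offset.

Run:
```python
from h import *
d=np.load("w3.npz"); c=(d["im"],d["K"],d["A"],d["p"])
f=lambda u,v:((u+.5)/2+140-.5,(v+.5)/2+40-.5)
for n,l,r,t,b in(("D",287,423,40,180),("B",139,294,246,394),("C",446,582,260,390)):
    m=f((l+r)/2,(t+b)/2); 
    print(n,[onplane(c,m,z)[0].round(4) for z in(.005,.011)], np.diff(onplane(c,[f(l,(t+b)/2),f(r,(t+b)/2)],.011)[:,1]))
print("rim",onplane(c,f(359,482),.2518).round(4))
o=ctrl.get_obs(); A=R.from_rotvec(o["tool_rot"]).as_matrix(); print(o["tool_pos"],A.round(3).tolist())
```

```text
D [array([ 0.4255, -0.0616,  0.005 ]), array([ 0.4257, -0.0615,  0.011 ])] [0.0767397]
B [array([ 0.5525, -0.1498,  0.005 ]), array([ 0.5506, -0.1483,  0.011 ])] [0.09725135]
C [array([0.5554, 0.0403, 0.005 ]), array([0.5534, 0.0386, 0.011 ])] [0.08560027]
rim [[ 0.5085 -0.0594  0.2518]]
[ 0.5108553  -0.05934265  0.21967741] [[-1.0, -0.003, 0.0], [-0.003, 1.0, 0.0], [-0.0, 0.0, -1.0]]
```

```bash
python3 -m jog '[[[0.02,0,0],[0,0,0]],[[0.055,-0.001,0.01],[0,0,0]],[[0.078,-0.002,0.03],[0,0,0]],[[0.083,-0.002,0.06],[0,0,0]],[[0.083,-0.002,0.09],[0,0,0]]]'
python3 -m jog '[[[0,0,0.025],[0,0,0]],[[0,0,0.045],[0,0,0]],[[0,0,0.06],[0,0,0]],[[0,0,0.065],[0,0,0]],[[0,0,0.065],[0,0,0]]]'
python3 - <<'E'
from h import *
c=cam("wrist"); o=ctrl.get_obs(); print(o["tool_pos"],o["contact_force"])
cv2.imwrite("pics/w4.png",cv2.resize(c[0][120:360,190:450],None,fx=2.4,fy=2.4,interpolation=cv2.INTER_CUBIC))
E
```

```text
t: 6.1
tool_pos: [0.4276, -0.0612, 0.1292]
tool_rot: [-0.006, 3.139, -0.001]
contact_force: [0.4, 0.6, -1.7]
opening: 0.0374
grip_force: 40.4
t: 6.6
tool_pos: [0.4273, -0.0614, 0.0639]
tool_rot: [0.006, -3.14, -0.001]
contact_force: [0.1, -0.3, -1.5]
opening: 0.0374
grip_force: 40.4
[ 0.42802411 -0.06176635  0.06486019] [ 0.6972264  -0.38327602  0.2250155 ]
```

View pics/w4.png

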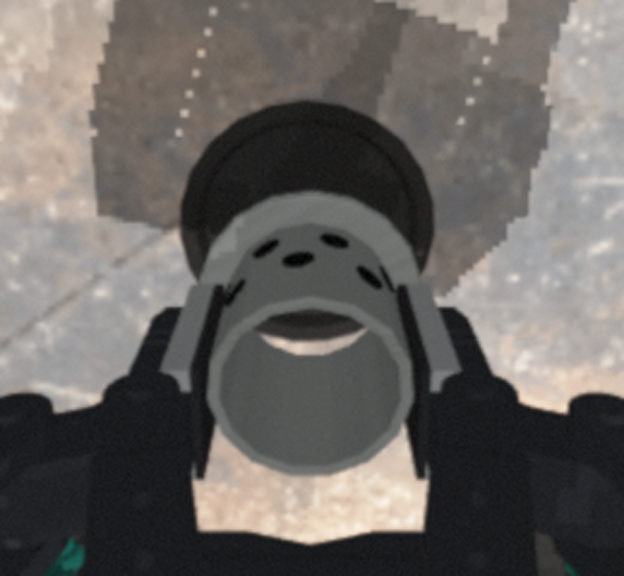

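Flask d is laterally centred in the dish (310 against 307 crop px). I'll lower it slowly with force checks.

```bash
python3 -m jog '[[[0,0,0.012],[0,0,0]],[[0,0,0.024],[0,0,0]],[[0,0,0.034],[0,0,0]],[[0,0,0.042],[0,0,0]],[[0,0,0.047],[0,0,0]]]'
python3 -m jog '[[[0,0,0.001],[0,0,0]],[[0,0,0.002],[0,0,0]],[[0,0,0.003],[0,0,0]],[[0,0,0.003],[0,0,0]]]'
python3 -c "
from station import ctrl
o=ctrl.get_obs(); print(o['tool_pos'],o['contact_force'],o['grip_force'])"
```

```text
t: 7.15
tool_pos: [0.427, -0.0621, 0.0162]
tool_rot: [0.003, -3.14, -0.001]
contact_force: [-0.4, -0.3, -0.7]
opening: 0.0378
grip_force: 40.4
t: 7.55
tool_pos: [0.428, -0.0624, 0.0148]
tool_rot: [-0.004, 3.141, -0.0]
contact_force: [-0.8, 0.5, -0.2]
opening: 0.0374
grip_force: 40.4
[ 0.42797005 -0.06238708  0.01479019] [-0.84718665  0.51344749 -0.24499885] 40.37791399285197
```

```bash
python3 -m jog '[[[0,0,0.001],[0,0,0]],[[0,0,0.001],[0,0,0]]]'; python3 -m jog '[[[0,0,0.001],[0,0,0]],[[0,0,0.001],[0,0,0]]]'; python3 -m jog '[[[0,0,0.001],[0,0,0]],[[0,0,0.001],[0,0,0]]]'
```

```text
t: 7.75
tool_pos: [0.4277, -0.0623, 0.0136]
tool_rot: [-0.003, 3.141, -0.0]
contact_force: [0.2, 0.8, -1.2]
opening: 0.0376
grip_force: 40.4
t: 7.95
tool_pos: [0.4279, -0.0624, 0.0132]
tool_rot: [0.004, -3.141, 0.0]
contact_force: [-3.3, 1.6, 4.4]
opening: 0.0377
grip_force: 40.8
t: 8.15
tool_pos: [0.4279, -0.0624, 0.0131]
tool_rot: [0.004, -3.14, -0.0]
contact_force: [-8.0, 1.6, 14.1]
opening: 0.0373
grip_force: 41.6
```

It touched down at exactly the predicted height. I'll release it, rise and return to the stack.

```bash
python3 -m jog '[[[0,0,-0.0015],[0,0,0]],[[0,0,-0.0015],[0,0,0]]]'
python3 -m jog '[[[0,0,0],[0,0,0]],[[0,0,0],[0,0,0]],[[0,0,0],[0,0,0]],[[0,0,0],[0,0,0]]]' 0.6
python3 -m jog '[[[0,0,-0.01],[0,0,0]],[[0,0,-0.03],[0,0,0]],[[0,0,-0.065],[0,0,0]],[[0,0,-0.11],[0,0,0]],[[-0.01,0.02,-0.15],[0,0,0]]]'
python3 -m jog '[[[-0.015,0.035,-0.028],[0,0,0]],[[-0.035,0.08,-0.028],[0,0,0]],[[-0.055,0.125,-0.028],[0,0,0]],[[-0.075,0.17,-0.028],[0,0,0]],[[-0.095,0.215,-0.028],[0,0,0]]]' 1
python3 -m jog '[[[-0.02,0.035,0],[0,0,0]],[[-0.03,0.054,0],[0,0,0]],[[-0.03,0.055,0],[0,0,0]],[[-0.03,0.055,0],[0,0,0]]]'
python3 - <<'E'
from h import *
c=cam("wrist"); o=ctrl.get_obs(); np.savez("w5.npz",im=c[0],K=c[1],A=c[2],p=c[3]); print(o["tool_pos"],R.from_rotvec(o["tool_rot"]).as_matrix().round(3).tolist())
print(proj(c,[.564,.2275,.155]))
cv2.imwrite("pics/w5.png",cv2.resize(c[0][140:340,190:450],None,fx=2.4,fy=2.4,interpolation=cv2.INTER_CUBIC))
E
```

```text
t: 8.35
tool_pos: [0.428, -0.0624, 0.0132]
tool_rot: [-0.003, 3.14, -0.001]
contact_force: [0.2, 0.2, 2.1]
opening: 0.0375
grip_force: 40.6
t: 8.75
tool_pos: [0.4276, -0.0623, 0.0129]
tool_rot: [0.003, -3.141, -0.0]
contact_force: [0.4, 0.7, 0.1]
opening: 0.0511
grip_force: 0.0
t: 9.25
tool_pos: [0.4373, -0.0432, 0.1656]
tool_rot: [0.001, 3.14, -0.002]
contact_force: [0.8, 0.9, -0.4]
opening: 0.0514
grip_force: 0.0
t: 9.75
tool_pos: [0.5328, 0.175, 0.1921]
tool_rot: [-0.004, 3.14, 0.0]
contact_force: [0.2, -0.7, 0.5]
opening: 0.0852
grip_force: 0.0
t: 10.15
tool_pos: [0.5618, 0.228, 0.1912]
tool_rot: [0.005, -3.141, 0.001]
contact_force: [0.0, -0.5, 0.4]
opening: 0.0851
grip_force: 0.0
[0.56166196 0.22741238 0.19120585] [[-1.0, -0.002, -0.0], [-0.002, 1.0, -0.0], [0.0, -0.0, -1.0]]
[[317.78671339 227.35874756]]
```

View pics/w5.png

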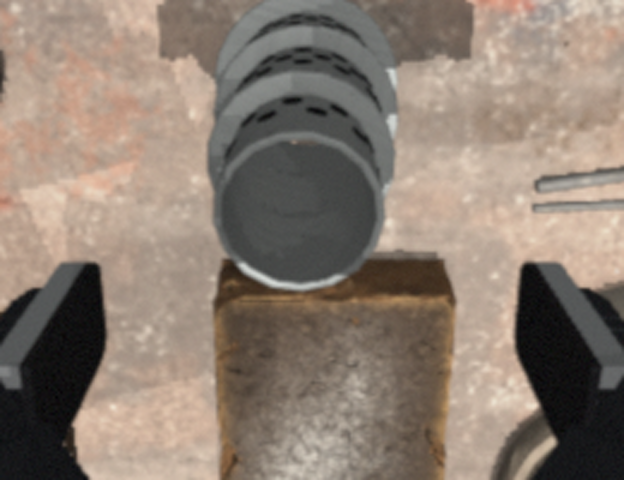

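Rim c is centred at about (314.4,227.9), so flask c sits about 2 mm toward −y. I'll correct for that and grip it.

```bash
python3 -m jog '[[[-0.001,-0.002,0.015],[0,0,0]],[[-0.002,-0.002,0.035],[0,0,0]],[[-0.002,-0.002,0.055],[0,0,0]],[[-0.002,-0.002,0.07],[0,0,0]],[[-0.002,-0.002,0.075],[0,0,0]]]' 0.75
python3 -m jog '[[[0,0,0],[0,0,0]],[[0,0,0],[0,0,0]],[[0,0,0],[0,0,0]],[[0,0,0],[0,0,0]],[[0,0,0],[0,0,0]]]' 0 40
python3 -m jog '[[[0,0,0],[0,0,0]],[[0,0,0],[0,0,0]]]'
```

```text
t: 10.7
tool_pos: [0.5623, 0.2247, 0.113]
tool_rot: [0.002, -3.137, 0.002]
contact_force: [-0.1, -0.4, -0.4]
opening: 0.0642
grip_force: 0.0
t: 11.2
tool_pos: [0.5642, 0.2261, 0.1164]
tool_rot: [-0.004, 3.141, 0.0]
contact_force: [-0.3, 0.3, -1.4]
opening: 0.0477
grip_force: 41.4
t: 11.4
tool_pos: [0.564, 0.2261, 0.1161]
tool_rot: [-0.004, 3.142, 0.0]
contact_force: [0.5, -0.6, -2.0]
opening: 0.0473
grip_force: 41.4
```

```bash
python3 -m jog '[[[0,0,-0.005],[0,0,0]],[[0,0,-0.02],[0,0,0]],[[0,0,-0.04],[0,0,0]],[[0,-0.01,-0.05],[0,0,0]],[[0,-0.035,-0.05],[0,0,0]]]'
python3 -m jog '[[[0.003,-0.04,0],[0,0,0]],[[0.006,-0.085,0],[0,0,0]],[[0.009,-0.12,0.01],[0,0,0]],[[0.01,-0.145,0.03],[0,0,0]],[[0.01,-0.152,0.05],[0,0,0]]]'
python3 -m jog '[[[0,0,0.025],[0,0,0]],[[0,0,0.04],[0,0,0]],[[0,0,0.045],[0,0,0]],[[0,0,0.045],[0,0,0]]]'
cat > hov.py <<'E'
from h import *
import sys
# args: out, base centre x y, outer dia, floor dia: overlay predicted dish circles
n,x,y,D,F=sys.argv[1],*map(float,sys.argv[2:])
c=cam("wrist"); o=ctrl.get_obs(); print(o["tool_pos"],o["contact_force"])
im=cv2.resize(c[0][100:360,180:460],None,fx=2.3,fy=2.3,interpolation=cv2.INTER_CUBIC)
th=np.linspace(0,2*np.pi,90)
for d,z,col in((D,.011,(0,0,255)),(F,.005,(0,255,255))):
    for q in proj(c,np.c_[x+d/2*np.cos(th),y+d/2*np.sin(th),0*th+z]): cv2.circle(im,tuple(int(v) for v in (q+.5-[180,100])*2.3),1,col,-1)
cv2.imwrite(f"pics/{n}.png",im); np.savez(n+".npz",im=c[0],K=c[1],A=c[2],p=c[3])
E
python3 hov.py w6 .554 .039 .088 .071
```

```text
t: 11.9
tool_pos: [0.5658, 0.1918, 0.1699]
tool_rot: [-0.007, 3.136, 0.002]
contact_force: [0.2, -0.3, -1.6]
opening: 0.0477
grip_force: 41.6
t: 12.4
tool_pos: [0.555, 0.0358, 0.1171]
tool_rot: [0.002, 3.139, -0.002]
contact_force: [0.2, 0.6, -1.2]
opening: 0.0472
grip_force: 41.8
t: 12.8
tool_pos: [0.5542, 0.039, 0.0708]
tool_rot: [0.004, -3.141, 0.0]
contact_force: [0.1, -0.1, -1.3]
opening: 0.0473
grip_force: 41.8
[0.55492496 0.03913515 0.0717149 ] [ 0.15164484  0.33495508 -1.231328  ]
```

View pics/w6.png

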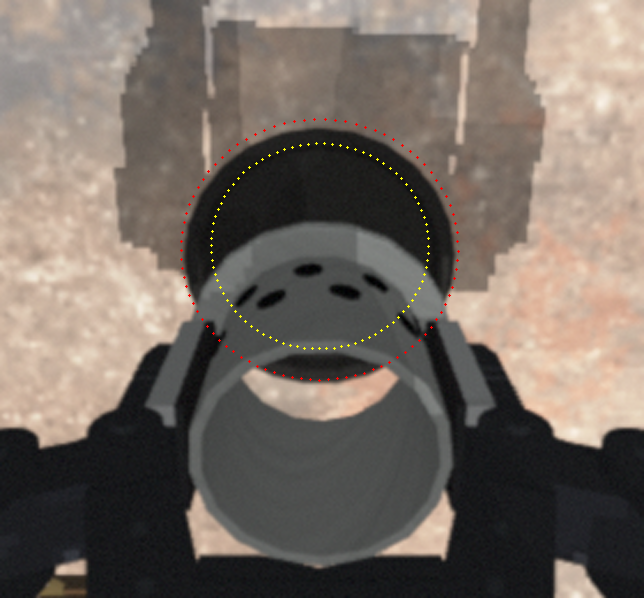

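Run:
```python
from h import *
d=np.load("w6.npz"); c=(d["im"],d["K"],d["A"],d["p"])
f=lambda u,v:(u/2.3+180-.3,v/2.3+100-.3)
print("rim",onplane(c,f(321.5,455),.1106).round(4))
# flange front edge top at z = foot+.004
print("flange front",onplane(c,f(318,221),.0696).round(4), "dish front/back",onplane(c,[f(320,128),f(320,381)],.003).round(4))
```

```text
rim [[0.5547 0.0395 0.1106]]
flange front [[0.5237 0.0387 0.0696]] dish front/back [[0.514  0.0391 0.003 ]
 [0.6032 0.0394 0.003 ]]
```

Flask c is at x≈0.555 and the dish at about 0.557, so I'll shift +2 mm in x and lower.

```bash
python3 -m jog '[[[-0.002,0,0.008],[0,0,0]],[[-0.002,0,0.022],[0,0,0]],[[-0.002,0,0.036],[0,0,0]],[[-0.002,0,0.048],[0,0,0]],[[-0.002,0,0.055],[0,0,0]]]'
python3 -m jog '[[[0,0,0.001],[0,0,0]],[[0,0,0.002],[0,0,0]],[[0,0,0.003],[0,0,0]],[[0,0,0.003],[0,0,0]]]'
python3 -m jog '[[[0,0,0.001],[0,0,0]],[[0,0,0.001],[0,0,0]]]'; python3 -m jog '[[[0,0,0.001],[0,0,0]],[[0,0,0.001],[0,0,0]]]'; python3 -m jog '[[[0,0,0.001],[0,0,0]],[[0,0,0.001],[0,0,0]]]'
```

```text
t: 13.35
tool_pos: [0.555, 0.0391, 0.0136]
tool_rot: [0.004, -3.138, -0.0]
contact_force: [-0.1, -0.2, -2.3]
opening: 0.0478
grip_force: 41.8
t: 13.75
tool_pos: [0.5569, 0.039, 0.0135]
tool_rot: [-0.003, 3.141, -0.0]
contact_force: [0.5, 0.0, -1.7]
opening: 0.0474
grip_force: 41.8
t: 13.95
tool_pos: [0.5566, 0.039, 0.0122]
tool_rot: [-0.003, 3.141, -0.0]
contact_force: [-0.1, -0.3, -2.5]
opening: 0.0478
grip_force: 41.8
t: 14.15
tool_pos: [0.5564, 0.039, 0.0109]
tool_rot: [0.003, -3.141, -0.0]
contact_force: [-1.1, -0.4, -1.6]
opening: 0.0476
grip_force: 41.8
t: 14.35
tool_pos: [0.5566, 0.039, 0.0104]
tool_rot: [0.004, -3.142, -0.0]
contact_force: [-1.8, -0.1, 2.5]
opening: 0.0477
grip_force: 42.0
```

```bash
python3 -m jog '[[[0,0,-0.001],[0,0,0]],[[0,0,-0.001],[0,0,0]]]'
python3 -m jog '[[[0,0,0],[0,0,0]],[[0,0,0],[0,0,0]],[[0,0,0],[0,0,0]],[[0,0,0],[0,0,0]]]' 0.75
python3 -m jog '[[[0,0,-0.01],[0,0,0]],[[0,0,-0.03],[0,0,0]],[[0,0,-0.065],[0,0,0]],[[0,0,-0.105],[0,0,0]],[[0,0.02,-0.14],[0,0,0]]]'
python3 -m jog '[[[-0.002,0.035,0],[0,0,0]],[[-0.004,0.08,0],[0,0,0]],[[-0.006,0.12,0],[0,0,0]],[[-0.007,0.15,0],[0,0,0]],[[-0.0075,0.167,0],[0,0,0]]]' 1
python3 -m jog '[[[0,0,0],[0,0,0]],[[0,0,0],[0,0,0]]]'
python3 - <<'E'
from h import *
c=cam("wrist"); o=ctrl.get_obs(); print(o["tool_pos"])
im=c[0].copy(); q=proj(c,[.564,.2265,.110])[0]; print(q)
# bright rim ellipse: Hough-free, compare predicted ring with edges by small search
e=cv2.GaussianBlur(cv2.Canny(cv2.cvtColor(im,6),60,150).astype(np.float32),(0,0),1.2)
th=np.linspace(0,2*np.pi,240); best=[]
for x in np.arange(.556,.573,.0005):
  for y in np.arange(.219,.235,.0005):
    s=0
    for r in(.029,.0265):
        p=proj(c,np.c_[x+r*np.cos(th),y+r*np.sin(th),0*th+.110]); s+=cv2.remap(e,p[:,0].astype(np.float32)[None],p[:,1].astype(np.float32)[None],1).mean()
    best.append((s,x,y))
print(sorted(best)[::-1][:4])
cv2.imwrite("pics/w7.png",c[0])
E
```

```text
t: 14.55
tool_pos: [0.5565, 0.039, 0.0109]
tool_rot: [-0.003, 3.141, -0.0]
contact_force: [0.3, -0.0, -1.5]
opening: 0.0476
grip_force: 41.8
t: 14.95
tool_pos: [0.5566, 0.039, 0.0112]
tool_rot: [-0.003, 3.141, -0.0]
contact_force: [0.5, -0.0, 0.0]
opening: 0.0643
grip_force: 0.0
t: 15.45
tool_pos: [0.5569, 0.0578, 0.1538]
tool_rot: [0.0, 3.14, -0.001]
contact_force: [0.5, -0.2, 0.3]
opening: 0.064
grip_force: 0.0
t: 15.95
tool_pos: [0.5635, 0.2282, 0.1519]
tool_rot: [-0.007, 3.141, 0.001]
contact_force: [-0.3, -0.7, 0.4]
opening: 0.0856
grip_force: 0.0
t: 16.15
tool_pos: [0.5636, 0.2255, 0.1512]
tool_rot: [-0.004, 3.142, -0.001]
contact_force: [0.0, -0.7, 0.1]
opening: 0.0857
grip_force: 0.0
[0.56361661 0.22505167 0.15106598]
[320.07388036 222.0124636 ]
[(np.float32(139.00818), np.float64(0.5634999999999992), np.float64(0.2265)), (np.float32(136.58667), np.float64(0.5639999999999992), np.float64(0.2265)), (np.float32(135.42343), np.float64(0.5634999999999992), np.float64(0.226)), (np.float32(133.19614), np.float64(0.5629999999999993), np.float64(0.2265))]
```

The edge fit puts the rim of b at (0.5635, 0.2265). I'll grip it and carry it to base B.

```bash
python3 -m jog '[[[0,0.001,0.02],[0,0,0]],[[0,0.001,0.04],[0,0,0]],[[0,0.001,0.06],[0,0,0]],[[0,0.001,0.078],[0,0,0]],[[0,0.001,0.086],[0,0,0]]]'
python3 -m jog '[[[0,0,0],[0,0,0]],[[0,0,0],[0,0,0]],[[0,0,0],[0,0,0]],[[0,0,0],[0,0,0]],[[0,0,0],[0,0,0]]]' 0 45
python3 -m jog '[[[0,0,0],[0,0,0]],[[0,0,0],[0,0,0]]]'
```

```text
t: 16.7
tool_pos: [0.5624, 0.2251, 0.0628]
tool_rot: [0.0, -3.138, 0.002]
contact_force: [-0.5, -0.1, -0.2]
opening: 0.0852
grip_force: 0.0
t: 17.2
tool_pos: [0.5645, 0.227, 0.0663]
tool_rot: [-0.003, 3.139, -0.0]
contact_force: [-0.2, -2.1, 2.9]
opening: 0.0568
grip_force: 48.5
t: 17.4
tool_pos: [0.5644, 0.227, 0.0662]
tool_rot: [-0.004, 3.14, -0.0]
contact_force: [-0.1, -2.4, 4.8]
opening: 0.0571
grip_force: 48.6
```

```bash
python3 -m jog '[[[0,0,-0.005],[0,0,0]],[[0,0,-0.02],[0,0,0]],[[0,0,-0.045],[0,0,0]],[[0,-0.01,-0.06],[0,0,0]],[[0,-0.035,-0.065],[0,0,0]]]'
python3 -m jog '[[[0.002,-0.04,0],[0,0,0]],[[0.004,-0.085,0],[0,0,0]],[[0.006,-0.13,0],[0,0,0]],[[0.008,-0.175,0],[0,0,0]],[[0.01,-0.22,0],[0,0,0]]]'
python3 -m jog '[[[0,-0.045,0],[0,0,0]],[[0,-0.085,0],[0,0,0]],[[0,-0.11,0],[0,0,0]],[[0,-0.122,0.01],[0,0,0]],[[0,-0.1225,0.03],[0,0,0]]]'
python3 -m jog '[[[0,0,0.015],[0,0,0]],[[0,0,0.025],[0,0,0]],[[0,0,0.025],[0,0,0]],[[0,0,0.025],[0,0,0]]]'
python3 hov.py w8 .554 -.1505 .099 .082
```

```text
t: 17.9
tool_pos: [0.5648, 0.193, 0.1332]
tool_rot: [-0.008, 3.137, 0.002]
contact_force: [0.6, -0.5, -2.1]
opening: 0.0569
grip_force: 48.7
t: 18.4
tool_pos: [0.5534, -0.03, 0.1304]
tool_rot: [-0.004, 3.141, 0.0]
contact_force: [1.1, -0.2, -3.5]
opening: 0.057
grip_force: 48.7
t: 18.9
tool_pos: [0.5555, -0.1526, 0.1015]
tool_rot: [0.0, 3.138, -0.002]
contact_force: [0.9, -0.2, -2.6]
opening: 0.0571
grip_force: 48.9
t: 19.3
tool_pos: [0.5544, -0.1499, 0.0749]
tool_rot: [0.005, -3.141, -0.0]
contact_force: [-0.4, 0.4, -2.3]
opening: 0.0571
grip_force: 48.8
[ 0.554902   -0.15018632  0.07560191] [-0.05868018  0.45325055 -3.23923793]
```

View pics/w8.png

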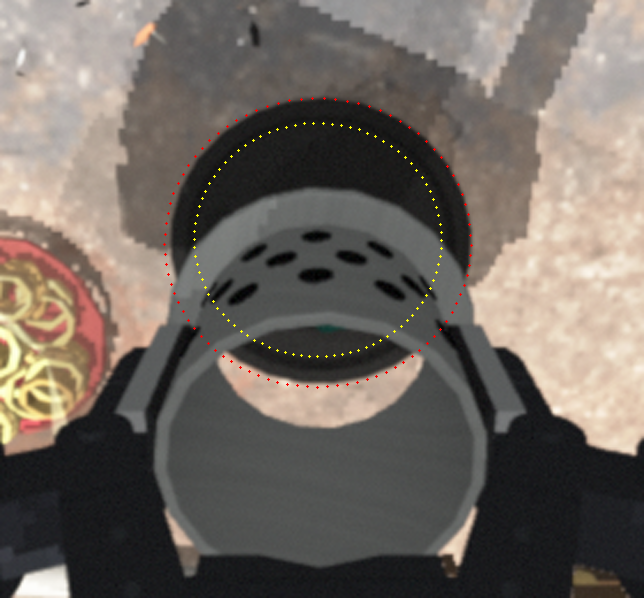

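Flask b is centred on the dish laterally (321 against 321.5 crop px), and x agrees too. The cup is clear of the left finger. I'll lower it.

```bash
python3 -m jog '[[[0,0,0.01],[0,0,0]],[[0,0,0.025],[0,0,0]],[[0,0,0.04],[0,0,0]],[[0,0,0.052],[0,0,0]],[[0,0,0.059],[0,0,0]]]'
python3 -m jog '[[[0,0,0.001],[0,0,0]],[[0,0,0.002],[0,0,0]],[[0,0,0.003],[0,0,0]],[[0,0,0.003],[0,0,0]]]'
python3 -m jog '[[[0,0,0.001],[0,0,0]],[[0,0,0.001],[0,0,0]]]'; python3 -m jog '[[[0,0,0.001],[0,0,0]],[[0,0,0.001],[0,0,0]]]'
```

```text
t: 19.85
tool_pos: [0.553, -0.15, 0.0134]
tool_rot: [0.003, -3.138, -0.002]
contact_force: [-0.4, 0.1, -2.7]
opening: 0.0564
grip_force: 48.8
t: 20.25
tool_pos: [0.5549, -0.1507, 0.0136]
tool_rot: [-0.003, 3.141, -0.001]
contact_force: [-0.0, -0.4, -2.2]
opening: 0.0572
grip_force: 48.8
t: 20.45
tool_pos: [0.5545, -0.1506, 0.0123]
tool_rot: [-0.003, 3.141, -0.0]
contact_force: [0.5, 0.6, -2.6]
opening: 0.0569
grip_force: 48.8
t: 20.65
tool_pos: [0.5546, -0.1506, 0.0113]
tool_rot: [-0.003, 3.141, -0.0]
contact_force: [-0.6, 0.1, -0.8]
opening: 0.057
grip_force: 49.0
```

```bash
python3 -m jog '[[[0,0,0.001],[0,0,0]],[[0,0,0.001],[0,0,0]]]'
python3 -m jog '[[[0,0,0],[0,0,0]],[[0,0,0],[0,0,0]],[[0,0,0],[0,0,0]],[[0,0,0],[0,0,0]]]' 0.78
python3 -m jog '[[[0,0,-0.01],[0,0,0]],[[0,0,-0.03],[0,0,0]],[[0,0,-0.06],[0,0,0]],[[0,0,-0.09],[0,0,0]],[[0,0.02,-0.11],[0,0,0]]]'
python3 -m jog '[[[-0.002,0.035,0],[0,0,0]],[[-0.004,0.08,0],[0,0,0]],[[-0.006,0.125,0],[0,0,0]],[[-0.008,0.17,0],[0,0,0]],[[-0.009,0.215,0],[0,0,0]]]' 1
python3 -m jog '[[[0,0.045,0],[0,0,0]],[[0,0.085,0],[0,0,0]],[[0,0.115,0],[0,0,0]],[[0,0.132,0],[0,0,0]],[[0,0.142,0],[0,0,0]]]'
python3 -m jog '[[[0,0,0],[0,0,0]],[[0,0,0],[0,0,0]]]'
cat > ring.py <<'E'
from h import *
import sys
x0,y0,z=map(float,sys.argv[1:4]); rs=[float(v)/2 for v in sys.argv[4:]]
c=cam("wrist"); print(ctrl.get_obs()["tool_pos"])
e=cv2.GaussianBlur(cv2.Canny(cv2.cvtColor(c[0],6),60,150).astype(np.float32),(0,0),1.2)
th=np.linspace(0,2*np.pi,240); best=[]
for x in np.arange(x0-.009,x0+.009,.0005):
  for y in np.arange(y0-.009,y0+.009,.0005):
    s=0
    for r in rs:
        p=proj(c,np.c_[x+r*np.cos(th),y+r*np.sin(th),0*th+z]).astype(np.float32); s+=cv2.remap(e,p[None,:,0],p[None,:,1],1).mean()
    best.append((round(float(s),1),round(x,4),round(y,4)))
print(sorted(best)[::-1][:4])
E
python3 ring.py .564 .227 .06 .068 .063
```

```text
t: 20.85
tool_pos: [0.5546, -0.1506, 0.0113]
tool_rot: [0.004, -3.141, 0.0]
contact_force: [-3.5, 1.7, 5.2]
opening: 0.0569
grip_force: 49.5
t: 21.25
tool_pos: [0.5544, -0.1506, 0.01]
tool_rot: [-0.003, 3.141, -0.0]
contact_force: [0.5, 0.6, -0.1]
opening: 0.0668
grip_force: 0.0
t: 21.75
tool_pos: [0.5557, -0.1322, 0.1237]
tool_rot: [0.0, 3.138, -0.003]
contact_force: [0.3, -0.6, 0.2]
opening: 0.0665
grip_force: 0.0
t: 22.25
tool_pos: [0.563, 0.0863, 0.1211]
tool_rot: [-0.003, 3.14, 0.0]
contact_force: [1.1, 0.0, 0.8]
opening: 0.0856
grip_force: 0.0
t: 22.75
tool_pos: [0.5626, 0.2276, 0.1205]
tool_rot: [-0.005, 3.141, -0.0]
contact_force: [0.3, -0.3, 0.5]
opening: 0.0856
grip_force: 0.0
t: 22.95
tool_pos: [0.5627, 0.2255, 0.12]
tool_rot: [0.002, -3.141, 0.001]
contact_force: [-0.8, -0.2, -0.6]
opening: 0.085
grip_force: 0.0
[0.56269645 0.22530459 0.1199418 ]
[(154.3, np.float64(0.5635), np.float64(0.2265)), (153.1, np.float64(0.5635), np.float64(0.226)), (150.3, np.float64(0.563), np.float64(0.2265)), (149.9, np.float64(0.563), np.float64(0.226))]
```

```bash
python3 -m jog '[[[-0.001,0.001,0.02],[0,0,0]],[[-0.001,0.001,0.045],[0,0,0]],[[-0.001,0.001,0.07],[0,0,0]],[[-0.001,0.001,0.09],[0,0,0]],[[-0.001,0.001,0.105],[0,0,0]]]'
python3 -m jog '[[[0,0,0.005],[0,0,0]],[[0,0,0.008],[0,0,0]],[[0,0,0.008],[0,0,0]]]'
python3 -m jog '[[[0,0,0],[0,0,0]],[[0,0,0],[0,0,0]],[[0,0,0],[0,0,0]],[[0,0,0],[0,0,0]],[[0,0,0],[0,0,0]]]' 0 50
python3 -m jog '[[[0,0,0],[0,0,0]],[[0,0,0],[0,0,0]]]'
```

```text
t: 23.5
tool_pos: [0.563, 0.226, 0.0133]
tool_rot: [0.001, -3.14, 0.001]
contact_force: [-0.5, -0.4, -0.6]
opening: 0.0853
grip_force: 0.0
t: 23.8
tool_pos: [0.5641, 0.2274, 0.0076]
tool_rot: [-0.003, 3.141, 0.0]
contact_force: [-0.2, -0.2, -0.1]
opening: 0.0851
grip_force: 0.0
t: 24.3
tool_pos: [0.5649, 0.2277, 0.0087]
tool_rot: [-0.004, 3.139, 0.0]
contact_force: [0.3, -1.1, 5.6]
opening: 0.0659
grip_force: 57.2
t: 24.5
tool_pos: [0.5649, 0.2276, 0.0087]
tool_rot: [-0.004, 3.139, -0.0]
contact_force: [0.1, -0.5, 6.7]
opening: 0.0656
grip_force: 57.2
```

```bash
python3 -m jog '[[[0,0,-0.005],[0,0,0]],[[0,0,-0.02],[0,0,0]],[[0,0,-0.045],[0,0,0]],[[0,0,-0.07],[0,0,0]],[[0.01,0.005,-0.08],[0,0,0]]]'
python3 -m jog '[[[0.03,0.018,0],[0,0,0]],[[0.065,0.038,0],[0,0,0]],[[0.1,0.058,0],[0,0,0]],[[0.12,0.07,0],[0,0,0]],[[0.128,0.074,0],[0,0,0]]]'
python3 -m jog '[[[0,0,0],[0,0,0]],[[0,0,0],[0,0,0]]]'
python3 hov.py w9 .426 .3065 .113 .096
```

```text
t: 25.0
tool_pos: [0.5555, 0.2328, 0.0904]
tool_rot: [-0.002, 3.137, 0.002]
contact_force: [0.1, 0.1, -3.2]
opening: 0.0661
grip_force: 56.9
t: 25.5
tool_pos: [0.4217, 0.3069, 0.0858]
tool_rot: [0.008, -3.139, 0.001]
contact_force: [0.3, -0.6, -4.5]
opening: 0.0656
grip_force: 56.9
t: 25.7
tool_pos: [0.4256, 0.306, 0.087]
tool_rot: [-0.003, 3.141, -0.0]
contact_force: [-0.1, -0.2, -3.8]
opening: 0.0657
grip_force: 56.9
[0.42606326 0.30582799 0.08707923] [ 0.46179337 -0.72514729 -3.76525218]
```

View pics/w9.png

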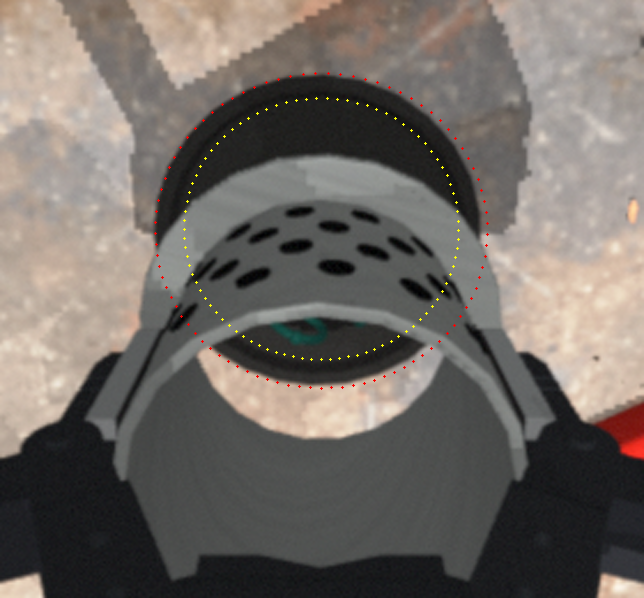

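Flask a is within about 1 mm of the dish centre. I'll nudge it (+1, −1 mm) and lower.

```bash
python3 -m jog '[[[-0.001,-0.001,0.01],[0,0,0]],[[-0.001,-0.001,0.027],[0,0,0]],[[-0.001,-0.001,0.044],[0,0,0]],[[-0.001,-0.001,0.058],[0,0,0]],[[-0.001,-0.001,0.067],[0,0,0]]]'
python3 -m jog '[[[0,0,0.001],[0,0,0]],[[0,0,0.002],[0,0,0]],[[0,0,0.003],[0,0,0]],[[0,0,0.003],[0,0,0]]]'
python3 -m jog '[[[0,0,0.001],[0,0,0]],[[0,0,0.001],[0,0,0]]]'; python3 -m jog '[[[0,0,0.001],[0,0,0]],[[0,0,0.001],[0,0,0]]]'; python3 -m jog '[[[0,0,0.001],[0,0,0]],[[0,0,0.001],[0,0,0]]]'
```

```text
t: 26.25
tool_pos: [0.426, 0.3043, 0.018]
tool_rot: [0.002, -3.139, 0.002]
contact_force: [-0.2, 0.0, -4.1]
opening: 0.066
grip_force: 56.9
t: 26.65
tool_pos: [0.4269, 0.3055, 0.0177]
tool_rot: [-0.004, 3.14, 0.001]
contact_force: [-0.1, -0.6, -3.6]
opening: 0.0657
grip_force: 56.8
t: 26.85
tool_pos: [0.4265, 0.3053, 0.0163]
tool_rot: [-0.004, 3.141, 0.0]
contact_force: [0.1, -0.1, -3.3]
opening: 0.0659
grip_force: 56.8
t: 27.05
tool_pos: [0.4263, 0.3052, 0.0149]
tool_rot: [0.003, -3.141, 0.0]
contact_force: [0.1, -0.2, -3.6]
opening: 0.0655
grip_force: 56.8
t: 27.25
tool_pos: [0.4262, 0.3051, 0.0138]
tool_rot: [0.004, -3.141, 0.0]
contact_force: [-0.9, -0.4, -2.8]
opening: 0.0657
grip_force: 56.8
```

```bash
python3 -m jog '[[[0,0,0.001],[0,0,0]],[[0,0,0.001],[0,0,0]]]'
python3 -m jog '[[[0,0,0],[0,0,0]],[[0,0,0],[0,0,0]],[[0,0,0],[0,0,0]],[[0,0,0],[0,0,0]]]' 1
python3 -m jog '[[[0,0,-0.01],[0,0,0]],[[0,0,-0.03],[0,0,0]],[[0,0,-0.06],[0,0,0]],[[0,0,-0.1],[0,0,0]],[[0,0,-0.14],[0,0,0]]]'
python3 -m jog '[[[-0.02,-0.03,-0.03],[0,0,0]],[[-0.03,-0.065,-0.06],[0,0,0]],[[-0.035,-0.1,-0.09],[0,0,0]],[[-0.04,-0.14,-0.11],[0,0,0]],[[-0.04,-0.18,-0.12],[0,0,0]]]'
python3 -m jog '[[[0,-0.03,-0.03],[0,0,0]],[[0,-0.045,-0.05],[0,0,0]],[[0,-0.045,-0.05],[0,0,0]],[[0,-0.045,-0.05],[0,0,0]]]'
python3 - <<'E'
from h import *
c=cam("wrist"); im=cv2.resize(c[0][40:280,130:530],None,fx=2,fy=2,interpolation=cv2.INTER_CUBIC)
th=np.linspace(0,2*np.pi,90)
e=cv2.GaussianBlur(cv2.Canny(cv2.cvtColor(c[0],6),60,150).astype(np.float32),(0,0),1.2)
for n,x0,y0,D,h,fd in(("a",.426,.3055,.068,.065,.088),("b",.554,-.150,.058,.055,.074),("c",.5565,.039,.048,.05,.063),("d",.426,-.0615,.038,.045,.052)):
    best=max((sum(cv2.remap(e,p[None,:,0],p[None,:,1],1).mean() for p in [proj(c,np.c_[x+r*np.cos(th),y+r*np.sin(th),0*th+h]).astype(np.float32) for r in (D/2,D/2-.0025)]),x,y) for x in np.arange(x0-.01,x0+.01,.001) for y in np.arange(y0-.01,y0+.01,.001))
    print(n,best,x0,y0)
    for d,z,col in((D,h,(0,0,255)),(fd,.009,(0,255,255))):
        for q in proj(c,np.c_[x0+d/2*np.cos(th),y0+d/2*np.sin(th),0*th+z]): cv2.circle(im,tuple(int(v) for v in (q+.5-[130,40])*2),1,col,-1)
cv2.imwrite("pics/end.png",im)
E
```

```text
t: 27.45
tool_pos: [0.4263, 0.3052, 0.0137]
tool_rot: [0.003, -3.141, 0.001]
contact_force: [-4.2, -1.7, 3.9]
opening: 0.0658
grip_force: 57.3
t: 27.85
tool_pos: [0.4267, 0.3053, 0.0132]
tool_rot: [-0.003, 3.141, 0.0]
contact_force: [-0.3, 0.4, 0.1]
opening: 0.0852
grip_force: 0.0
t: 28.35
tool_pos: [0.426, 0.305, 0.1547]
tool_rot: [0.003, -3.141, 0.0]
contact_force: [1.0, -0.4, -0.1]
opening: 0.0853
grip_force: 0.0
t: 28.85
tool_pos: [0.4678, 0.124, 0.2769]
tool_rot: [-0.004, 3.136, 0.001]
contact_force: [0.8, 0.1, -0.4]
opening: 0.0854
grip_force: 0.0
t: 29.25
tool_pos: [0.4669, 0.0804, 0.3233]
tool_rot: [-0.003, 3.14, 0.001]
contact_force: [0.5, -0.3, -0.9]
opening: 0.0845
grip_force: 0.0
a (np.float32(179.1951), np.float64(0.425), np.float64(0.3045)) 0.426 0.3055
b (np.float32(177.77505), np.float64(0.553), np.float64(-0.149)) 0.554 -0.15
c (np.float32(181.06032), np.float64(0.5565), np.float64(0.04000000000000001)) 0.5565 0.039
d (np.float32(199.22934), np.float64(0.426), np.float64(-0.062499999999999986)) 0.426 -0.0615
```

View pics/end.png

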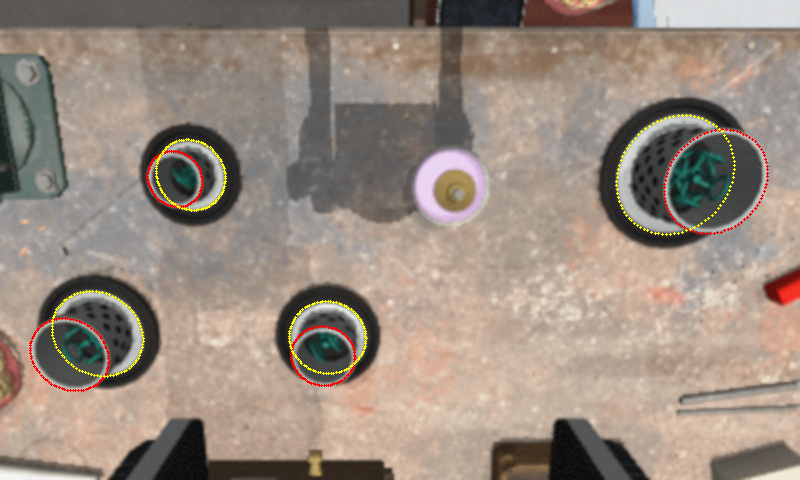

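All four rims fit at their seated height, the flanges lie inside their dishes, and the lamp is untouched. Handing in.

```bash
python3 -c "
from station import job
print(job.finish_job())"
```

```text
the job is handed in; nothing more can be done
None
```

All four flasks stand flat on their matching sprue bases by the last wrist-camera check, with rims within about 1.5 mm of where they were set; the lamp and cup were not touched, and I handed the job in at about 29 s without seeing a verdict.

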